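# Seat the test-bar holder on the gloss gauge

### The job

Pick up the three-footed test-bar holder and set it on the glaze gauge's steel seat plate, turned so that its three ball feet settle fully home, one in the cone, one in the groove and one on the flat. Once it is home, bed it down with a gentle push of about 8 N (40 N would spoil the seats), then let go and leave it seated. Do not drop, tip or ram the holder, and leave the jar, the vial and the cup where they are.

Things in the scene. Friction and masses are not known exactly. Their poses are not given: they have to be found in the camera images.
- gauge_base: Gauge housing, fixed: white box 190 x 190 x 20 mm, low grey key strip (30 mm wide) along its -x side. Origin on its underside in the middle, z up. On it a dark round turntable (to z = 24 mm), and on that a bare steel seat plate 136 x 136 x 24 mm whose upper face, the land, is 48 mm above the underside. Ball centres are 51.9 mm above the underside when fully home, 55 mm on the land.
- land_mid (a point): Pivot of the turntable at land height, 48 mm above the housing's origin; axes are the HOUSING's. The turntable is clamped at an unmeasured angle t, -0.65 to +0.65 rad about z from the housing's yaw: find t by sight or by turning the holder in light contact. It will not turn under load. Plate at t = 0: x -64 to +72, y -68 to +68 mm from here.
- holder: Loose test-bar holder, 0.34 to 0.53 kg: three aluminium arms (z 11 to 21 mm), a ball foot of radius 7 mm under each end. Origin in the middle at the balls' lowest level: z = 0 on the counter, 44.9 mm above the housing's underside when home. Grip the middle block: 44 mm along x, 20 mm across y, z 21 to 58 mm. A ceramic bar 38 x 8 mm stands out of it to z = 66 mm and takes the push.
- foot_a (a point): Centre of the ball foot at (55, 0, 7) mm in the holder's frame. The feet are alike, at 0, 120 and 240 degrees on a 55 mm radius circle, as are the pockets; any foot may go in any seat, so the holder fits at the yaw of the housing + t + 0, 120 or 240 degrees, its middle over the pivot. Only there do all three feet drop 3.1 mm below the land together.
- foot_b (a point): Centre of the ball foot at (-27.5, 47.6, 7) mm in the holder's frame. The seats, at t = 0, from the pivot: CONE at (-27.5, -47.6) mm, mouth 12 mm across; V-GROOVE at (-27.5, 47.6) mm, 12 mm wide, 30 mm long along y; both with 45 degree walls; FLAT at (55, 0) mm, a 24 x 24 mm recess with a level floor 3.1 mm below the land. All turn with t.
- foot_c (a point): Centre of the ball foot at (-27.5, -47.6, 7) mm in the holder's frame. Feet and seats are slippery polished steel (friction about 0.2): let go within about 0.06 rad and 2 mm of home, the feet slide home by weight; further off, they stay on the land.
- jar: Bystander: glass glaze jar with a lid, 68 mm across, 115 mm high; origin at the middle of its underside.
- vial: Bystander: small amber vial, 30 mm across, 55 mm high; origin at the middle of its underside.
- bisque_cup: Bystander: unglazed white cup, 80 mm across the rim, 75 mm high; origin at the middle of its underside.
Things that resemble listed ones, but are neither listed nor needed, are in the scene too. Leave any black or yellow look-alike of the holder alone.

How it is judged:
By the outcome, as a careful person would: the job done as asked, in the order asked, and still so for the second after the job is handed in, with the robot touching nothing.
It also fails if it takes over 72 s, if anything falls off the work surface, if the arm or the gripper's body presses on something with over 40 N, if the wrist force passes 120 N, or if a joint passes its speed limit or range.

### The arm

A 7-joint arm with a two-finger parallel gripper is mounted at the origin on the work surface. World frame = base frame: x ahead of the robot, y to its left, z up, the work surface at z = 0. Lengths are in m, angles in rad, forces in N, time in s.
With the tool pointing down it reaches from about 0.35 to 0.9 m from the base axis. Payload 8.1 kg.
Tool frame: the origin (TCP) lies between the finger pads; the fingertips stand 11 mm ahead of it and the grasp point (between the pads) lies 8 mm behind it; z points along the fingers, y is the line along which they close (so a half turn about z gives the same grasp; the last joint's range is limited). The gripper opens to 92 mm and grips with 3 to 60 N. Pads are 19 mm wide; open, the fingers measure 130 mm over their backs; the gripper's body (75 mm by 190 mm) begins 47 mm behind the grasp point.
Start: joints at [-1.301, 0.434, 0.025, 1.573, -0.012, 1.134, -0.075], TCP at [0.228, 0.582, 0.238] pointing down, gripper open.
Joint ranges: [-2.62, 2.62], [-0.44, 2.09], [-1.27, 1.32], [0.08, 2.57], [-1.32, 4.46], [0.12, 2], [-2.74, 2.74]. Speed limits (rad/s): [2.22, 2.22, 3.01, 3.01, 3.14, 3.14, 3.14].

### API

Orientations are given as a rotation vector (axis times angle).
In Python, from cell import observe, get_image, camera_params, sign_off gives the robot as it stands.
- The arm moves only by the shell command python3 -m pendant 'ROWS' [FORCE]. ROWS is JSON, one flat list of numbers, 7 for each row, row after row: the shift along the tool's x, y, z in m, then the turn, a rotation vector about the tool's x, y, z in rad, then the finger opening in m, from 0 to 0.0918. In form: [dx, dy, dz, rx, ry, rz, jaw, dx, dy, dz, rx, ry, rz, jaw, ...]. A call has 1 to 10 rows; each row shifts and turns the commanded pose from where the row before left it, along the tool's axes as they then stand; what a row does not reach is not made up. A row lasts 1/8 s, in which the tool goes at most 62.5 mm and 10.7 degrees, less where a joint would pass 70% of its speed; a pose out of reach is approached as far as the arm can. A call is refused whole if a number of a shift passes 0.0625 or a number of a turn 0.188, either way. A call with a gripper value outside its range is refused whole. The fingers move at their own pace and stop on an object; FORCE is the grip in N (left out, the last holds). Time passes only in rows, so rows that do not move let the fingers close. It gives the time, the measured TCP pose, the force, the opening and the grip force at its end, in the units of the state.
- observe(): the state, without advancing time (a new reading comes with each control period).
- get_image(name): name is "scene" or "top" or "wrist"; returns the picture (384x512x3 uint8, red, green, blue); there is no depth.
- camera_params(name): a dict with "intrinsics" (3x3 intrinsics, pixels), "eye" and "rotation" of the camera in the world; the wrist camera has in their place "T_tool_cam" (4x4, takes a point from camera to tool coordinates, whose origin is the TCP and whose axes are the flange's). Camera axes: x right, y down, z forward; pixel columns grow to the right and rows downward; lengths in m; the calibration is good to about 2 mm. A picture is of the moment at which its call begins: read the wrist's pose just before it. camera_params takes no time and is no camera call.
- sign_off(): hands the job in; it is judged then, once.
The state is a dict: "clock": time; "joints": joint angles; "dq": joint speeds; "joint_efforts": joint torques, N m; "position": TCP position; "ee_rot": TCP orientation; "force": force on the tool from outside, world axes, zero at the start; "ft_torque": the same for the moment, N m; "width": opening from 0.0 (shut) to 1.0 (fully open); "gripper_force": force on a finger pad.
Only numpy, scipy, OpenCV 4.12 (cv2) and the standard library are available. Lean on these libraries where they do the work, as an engineer would, in place of code of your own. Each camera call takes 0.05 s, during which the arm holds its last target. There are 200 camera calls.

## Working session

There is one attempt and no reset: what is moved stays moved. The work goes in short steps, Python scripts to look and compute and a shell command to move; the robot and the scene stay as the last step left them, time stands still between calls to the robot, and variables do not carry over. Pictures are saved under pics/ and viewed, at most 12 in all, crops included, and the job is handed in when it is done.

```bash
mkdir -p pics; python3 - <<'E'
from cell import *
import cv2,numpy as np
o=observe();print(o)
for n in("scene","top"):
    cv2.imwrite(f"pics/{n}0.png",get_image(n)[...,::-1]);p=camera_params(n);print(n,p)
print(camera_params("wrist"))
E
```

```text
{'clock': 0.0, 'joints': array([-1.30058634,  0.43522898,  0.02497138,  1.57412568, -0.01159052,
        1.13398545, -0.07509343]), 'dq': array([ 9.11238259e-04, -6.06919526e-04, -1.42547203e-03, -9.08964231e-04,
       -1.45566949e-03,  1.06500020e-03,  9.11204558e-05]), 'joint_efforts': array([-7.11962894e-04, -6.67855024e+01,  9.84521583e-01, -3.14455104e+01,
       -6.08005025e-02,  4.30322159e-02,  1.51814506e-04]), 'position': array([0.22751673, 0.58157399, 0.23693016]), 'ee_rot': array([-5.82285677e-01, -3.08700988e+00,  2.50693838e-03]), 'force': array([ 0.19444114, -0.37310618,  0.10269614]), 'ft_torque': array([ 0.03208992,  0.02008536, -0.02875758]), 'gripper_force': 0.0, 'width': 0.998295529527285}
scene {'intrinsics': array([[373.97864479,   0.        , 251.64925719],
       [  0.        , 373.97864479, 195.70080245],
       [  0.        ,   0.        ,   1.        ]]), 'eye': array([0.93776272, 0.51008963, 0.47524703]), 'rotation': array([-0.78222035, -2.40596646,  1.29414222])}
top {'intrinsics': array([[497.85271568,   0.        , 265.17304881],
       [  0.        , 497.85271568, 188.20338022],
       [  0.        ,   0.        ,   1.        ]]), 'eye': array([ 0.30416564, -0.01025534,  1.24639883]), 'rotation': array([-2.1972498 ,  2.02135049, -0.21133291])}
{'intrinsics': array([[333.56122708,   0.        , 261.84441042],
       [  0.        , 333.56122708, 196.67028773],
       [  0.        ,   0.        ,   1.        ]]), 'T_tool_cam': array([[-2.16569175e-04, -9.67040291e-01, -2.54623309e-01,
         6.71453215e-02],
       [ 9.99999950e-01, -2.68020278e-04,  1.67373692e-04,
        -6.56672994e-04],
       [-2.30101313e-04, -2.54623260e-01,  9.67040300e-01,
        -1.46726113e-01],
       [ 0.00000000e+00,  0.00000000e+00,  0.00000000e+00,
         1.00000000e+00]])}
```

View pics/scene0.png

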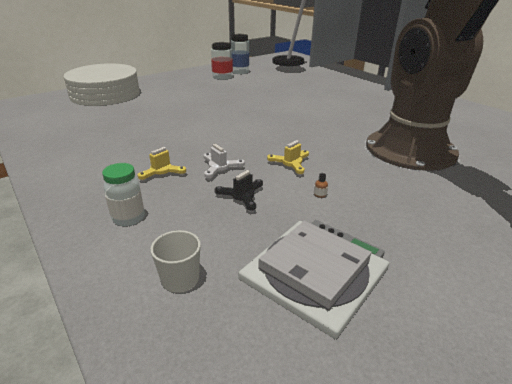

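View pics/top0.png

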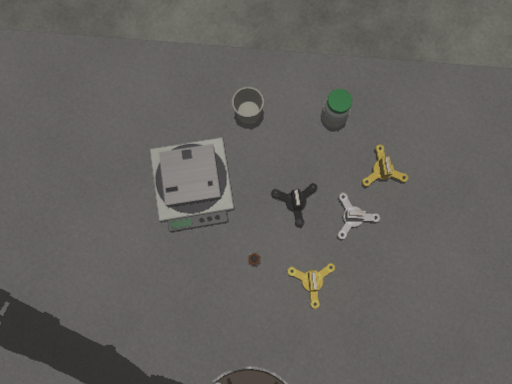

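The scene picture shows four holder-like things, at these top pixels: black (297,200), yellow (385,168), yellow (313,281) and silver (355,216). The aluminium-coloured one at (355,216) fits the description, because the others are the black and yellow look-alikes. The gauge is at (190,178), the jar at (339,105), the vial at (254,259) and the cup at (248,107). I'll confirm in one crop.

```bash
cat > h.py <<'E'
import cv2,numpy as np
from cell import *
from scipy.spatial.transform import Rotation as R
def cam(n,o=None):
    p=camera_params(n);K=p["intrinsics"]
    if n=="wrist":
        o=o or observe();T=p["T_tool_cam"];Q=R.from_rotvec(o["ee_rot"]).as_matrix()
        return K,Q@T[:3,3]+o["position"],Q@T[:3,:3]
    r=np.array(p["rotation"]);M=R.from_rotvec(r).as_matrix() if r.ndim==1 else r
    return K,p["eye"],M
def ray(c,px,z):
    K,e,M=c;d=np.c_[np.atleast_2d(px),np.ones(len(np.atleast_2d(px)))]@np.linalg.inv(K).T@M.T
    return e+d*((z-e[2])/d[:,2])[:,None]
def proj(c,P):
    K,e,M=c;q=(np.atleast_2d(P)-e)@M@K.T;return q[:,:2]/q[:,2:]
E
python3 - <<'E'
from h import *
im=cv2.imread("pics/top0.png");c=cam("top")
f=lambda x,y,s:cv2.resize(im[y:y+s,x:x+s],(400,400),interpolation=cv2.INTER_CUBIC)
g=np.hstack([f(140,130,100),f(320,180,67)]);cv2.imwrite("pics/crop.png",np.clip(g*1.8,0,255))
print("gauge",ray(c,[[190,173],[187,154],[172,189],[210,183]],.048).round(3),"silver",ray(c,[[355,216]],.06).round(3))
print(ray(c,[[254,259],[248,107],[339,105],[297,200]],.05).round(3))
hsv=cv2.cvtColor(im,cv2.COLOR_BGR2HSV);sub=im[180:247,320:387].min(2)
m=(sub>110).astype(np.uint8);print(m.sum());
k=cv2.findContours(m,0,1)[0];
for q in k:
    if cv2.contourArea(q)>20:print(cv2.contourArea(q),cv2.boundingRect(q))
E
```

```text
gauge [[0.575 0.195 0.048]
 [0.623 0.208 0.048]
 [0.532 0.235 0.048]
 [0.554 0.143 0.048]] silver [[ 0.5   -0.215  0.06 ]]
[[ 0.378  0.019  0.05 ]
 [ 0.759  0.068  0.05 ]
 [ 0.783 -0.163  0.05 ]
 [ 0.529 -0.073  0.05 ]]
613
556.5 (17, 12, 44, 47)[ WARN:0@0.149] global loadsave.cpp:1063 imwrite_ Unsupported depth image for selected encoder is fallbacked to CV_8U.
```

View pics/crop.png

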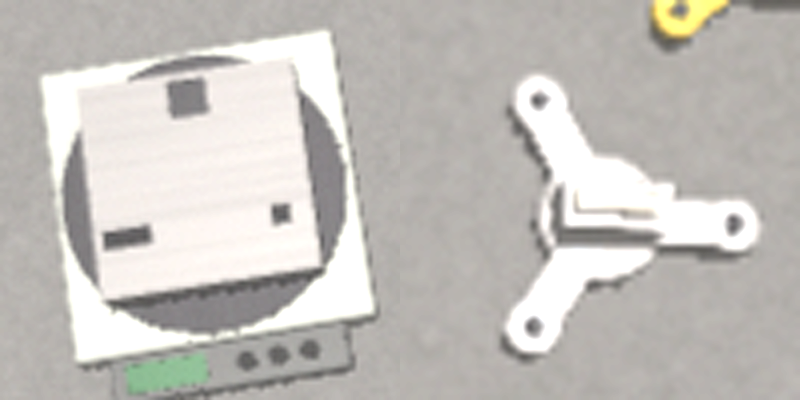

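The crop confirms it: the right one is the bare-aluminium holder, with its feet tops at crop px (539,100), (733,222) and (533,327) and its block along the arm to (733,222), so that arm is foot_a. The plate shows the flat at (187,98), the groove at (127,237) and the cone at (281,213).

```bash
cat >> h.py <<'E'
A3=np.deg2rad([0,120,240]);FEET=.055*np.c_[np.cos(A3),np.sin(A3)]
def fit(P,Q):  # 2D rigid P->Q, returns yaw, origin, resid
    P=np.array(P);Q=np.array(Q)[:,:2];a=P-P.mean(0);b=Q-Q.mean(0)
    y=np.arctan2((a[:,0]*b[:,1]-a[:,1]*b[:,0]).sum(),(a*b).sum());c,s=np.cos(y),np.sin(y);M=np.array([[c,-s],[s,c]])
    t=Q.mean(0)-M@P.mean(0);return y,t,Q-(P@M.T+t)
def yawx(o):
    x=R.from_rotvec(o["ee_rot"]).as_matrix()[:,0];return np.arctan2(x[1],x[0])
E
python3 - <<'E'
from h import *
c=cam("top")
px=(np.array([[187,98],[127,237],[281,213]])+.5)/4-.5+[140,130]
print("plate",fit(FEET,ray(c,px,.048-.001)))
s=400/67;px=(np.array([[733-400,222],[539-400,100],[533-400,327]])+.5)/s-.5+[320,180]
w=ray(c,px,.021);print(w)
for order in([0,1,2],[0,2,1]):print("hold",fit(FEET,w[order]))
hp=(np.array([[42,75],[328,30],[375,318],[78,362]])+.5)/4-.5+[140,130];h=ray(c,hp,.02);print("housing",h.mean(0),np.arctan2(*(h[1]-h[2])[[1,0]]),np.arctan2(*(h[0]-h[3])[[1,0]]))
print(yawx(observe()))
E
```

```text
plate (np.float64(0.24314269164234908), array([0.56993728, 0.1965471 ]), array([[-3.18124935e-04, -4.28459025e-05],
       [ 1.61418506e-04,  1.37839742e-04],
       [ 1.56706429e-04, -9.49938395e-05]]))
[[ 0.50889678 -0.27198892  0.021     ]
 [ 0.55381849 -0.18879338  0.021     ]
 [ 0.45817943 -0.19121691  0.021     ]]
hold (np.float64(-1.54048788935034), array([ 0.5069649 , -0.21733307]), array([[ 2.65169131e-04,  3.18888615e-04],
       [ 7.74205890e-05, -3.91093347e-04],
       [-3.42589720e-04,  7.22047312e-05]]))
hold (np.float64(0.8116502042553219), array([ 0.5069649 , -0.21733307]), array([[-0.03592475, -0.09455417],
       [ 0.00469581,  0.01328052],
       [ 0.03122894,  0.08127365]]))
housing [0.5687387  0.19564425 0.02      ] 0.2554433324860741 0.24916505488173432
2.7687515626206776
```

```bash
python3 -m pendant '[-0.039,-0.046,0,0,0,0,0.09, -0.039,-0.046,0,0,0,0,0.09, -0.039,-0.046,0,0,0,0,0.09, -0.039,-0.046,0,0,0,0,0.09, -0.039,-0.046,0,0,0,0,0.09, -0.039,-0.046,0,0,0,0,0.09, -0.039,-0.046,0,0,0,0,0.09, -0.039,-0.046,0,0,0,0,0.09, -0.039,-0.046,0,0,0,0,0.09, -0.039,-0.046,0,0,0,0,0.09]' 25
python3 -m pendant '[-0.039,-0.046,0,0,0,0,0.06, -0.039,-0.046,0,0,0,0,0.06, -0.039,-0.046,0,0,0,0,0.06, 0,0,0,0,0,0.18,0.06, 0,0,0,0,0,0.18,0.06, 0,0,0,0,0,0.18,0.06, 0,0,0,0,0,0.18,0.06, 0,0,0,0,0,0.18,0.06, 0,0,0,0,0,0.18,0.06, 0,0,0,0,0,0.09,0.06]'
cat >> h.py <<'E'
def todo(x,y,z,yaw):  # tool-axis shift (before turning) and turn about tool z
    o=observe();Q=R.from_rotvec(o["ee_rot"]).as_matrix();p=o["position"]
    print("pos",p.round(4),"yaw",yawx(o).round(4),"tilt z",Q[:,2].round(3),"F",o["force"].round(2),"T",o["ft_torque"].round(2),"grip",round(o["gripper_force"],1),"w",round(o["width"]*.0918,4),"j7",o["joints"][6].round(2),"t",round(o["clock"],2))
    print("need tool shift",(Q.T@(np.array([x,y,z])-p)).round(4),"rz",-np.angle(np.exp(1j*(yaw-yawx(o)))).round(4))
E
python3 - <<'E'
from h import *
todo(.507,-.217,.2,1.601)
c=cam("wrist");im=get_image("wrist")[...,::-1];cv2.imwrite("pics/w1.png",im)
print(proj(c,[[.5089,-.272,.021],[.5538,-.1888,.021],[.458,-.191,.021]]))
E
```

```text
clock: 1.35
position: [0.4235, 0.0098, 0.2378]
ee_rot: [0.582, 3.087, 0.001]
force: [1.1, 1.0, -0.4]
width: 0.98
gripper_force: 0.0
clock: 2.6
position: [0.4817, -0.1593, 0.2374]
ee_rot: [-2.195, -2.247, 0.001]
force: [-0.7, 0.2, 0.4]
width: 0.654
gripper_force: 0.0
pos [ 0.4817 -0.1593  0.2374] yaw 1.5945 tilt z [-0.001  0.    -1.   ] F [-0.72  0.24  0.44] T [-0.13  0.03  0.02] grip 0.0 w 0.06 j7 0.52 t 2.6
need tool shift [-0.0582  0.0239  0.0374] rz -0.0065
[[281.86561395 265.71999778]
 [324.5105765  199.13170528]
 [239.5488222  199.0811721 ]]
```

View pics/w1.png

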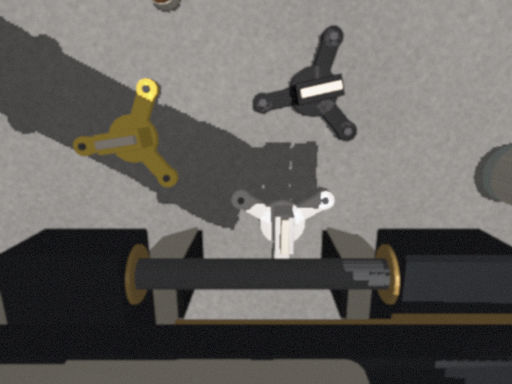

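The wrist picture shows the silver holder's arm tops at (240,200) and (327,200), with the block at (283,235) between the fingers. That is within 2 px of prediction, so I'll go down.

```bash
python3 -m pendant '[-0.029,0.0125,0,0,0,0,0.06, -0.029,0.0125,0,0,0,0,0.06, 0,0,0.05,0,0,0,0.06, 0,0,0.05,0,0,0,0.06, 0,0,0.02,0,0,0,0.06, 0,0,0,0,0,0,0.06]'
python3 - <<'E'
from h import *
todo(.508,-.217,.037,1.601)
c=cam("wrist");im=get_image("wrist")[...,::-1];cv2.imwrite("pics/w2.png",im)
print(proj(c,[[.508,-.217,.066],[.5538,-.1888,.021],[.458,-.191,.021]]))
E
```

```text
clock: 3.4
position: [0.5074, -0.2164, 0.1163]
ee_rot: [-2.187, -2.251, 0.003]
force: [1.4, 0.8, 0.7]
width: 0.652
gripper_force: 0.0
pos [ 0.5074 -0.2164  0.1163] yaw 1.5997 tilt z [-0.003  0.001 -1.   ] F [1.42 0.75 0.66] T [-0.13  0.06 -0.07] grip 0.0 w 0.0598 j7 0.78 t 3.4
need tool shift [-0.0007  0.0009  0.0792] rz -0.0013
[[261.89594549 221.59126204]
 [325.67332135 166.85685238]
 [194.89759291 166.04988913]]
```

View pics/w2.png

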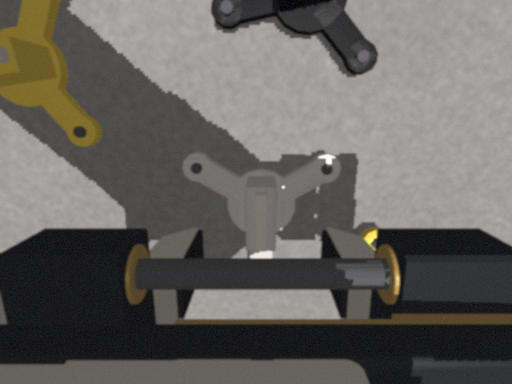

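The picture shows hole tops at (196,168) and (327,169), matching prediction within about 1 mm. The yellow foot at (372,238) lies outside the finger, so I'll go down and grip.

```bash
python3 -m pendant '[-0.001,0.001,0.02,0,0,0,0.056, 0,0,0.02,0,0,0,0.056, 0,0,0.02,0,0,0,0.056, 0,0,0.014,0,0,0,0.056, 0,0,0.005,0,0,0,0.056, 0,0,0,0,0,0,0.056]'
python3 -m pendant '[0,0,0,0,0,0,0.03, 0,0,0,0,0,0,0.024, 0,0,0,0,0,0,0.018, 0,0,0,0,0,0,0.010, 0,0,0,0,0,0,0.005, 0,0,0,0,0,0,0.005, 0,0,0,0,0,0,0.005]' 25
python3 -c "
from h import *
todo(.508,-.218,.037,1.601)"
```

```text
clock: 4.2
position: [0.5098, -0.2179, 0.0391]
ee_rot: [2.19, 2.252, 0.0]
force: [-0.6, 0.1, 0.2]
width: 0.611
gripper_force: 0.0
clock: 5.08
position: [0.5093, -0.2178, 0.0387]
ee_rot: [-2.19, -2.252, 0.0]
force: [-2.7, 0.4, 3.5]
width: 0.22
gripper_force: 25.0
pos [ 0.5093 -0.2178  0.0387] yaw 1.5985 tilt z [-0.  0. -1.] F [-2.74  0.37  3.53] T [-0.09  0.61 -0.  ] grip 25.0 w 0.0202 j7 0.86 t 5.08
need tool shift [-0.0001 -0.0014  0.0017] rz -0.0025
```

```bash
python3 -m pendant '[0,0,-0.01,0,0,0,0.005, 0,0,-0.03,0,0,0,0.005, 0,0,-0.04,0,0,0,0.005, 0,0,-0.04,0,0,0,0.005, 0,0,-0.02,0,0,0,0.005, 0,0,0,0,0,0,0.005, 0,0,0,0,0,0,0.005]'
python3 -c "
from h import *
todo(.57,.197,.16,1.2906)"
python3 -m pendant '[0.03,0.007,0,0,0,0.05,0.005, 0.045,0.01,0,0,0,0.07,0.005, 0.045,0.01,0,0,0,0.07,0.005, 0.045,0.01,0,0,0,0.07,0.005, 0.045,0.01,0,0,0,0.05,0.005, 0.045,0,0,0,0,0,0.005, 0.03,0,0,0,0,0,0.005, 0,0,0,0,0,0,0.005]'
python3 - <<'E'
from h import *
todo(.57,.197,.16,1.2906)
c=cam("wrist");im=get_image("wrist")[...,::-1];cv2.imwrite("pics/w3.png",im)
a=.243+A3;print(proj(c,np.c_[.57+.055*np.cos(a),.1965+.055*np.sin(a),.048+0*a]).round(1))
E
```

```text
clock: 5.95
position: [0.5091, -0.2172, 0.1778]
ee_rot: [-2.189, -2.252, 0.001]
force: [0.6, -0.3, -6.3]
width: 0.218
gripper_force: 25.0
pos [ 0.5091 -0.2172  0.1778] yaw 1.599 tilt z [-0.001  0.001 -1.   ] F [ 0.57 -0.32 -6.34] T [-0.14  0.05  0.04] grip 25.0 w 0.02 j7 0.72 t 5.95
need tool shift [0.4123 0.0726 0.018 ] rz 0.3084
clock: 6.95
position: [0.5986, 0.0612, 0.1766]
ee_rot: [-2.505, -1.892, 0.003]
force: [-0.8, 0.0, -5.5]
width: 0.218
gripper_force: 25.0
pos [0.5986 0.0612 0.1766] yaw 1.2939 tilt z [-0.003  0.    -1.   ] F [-0.84  0.02 -5.45] T [-0.17  0.04  0.04] grip 25.0 w 0.02 j7 -0.02 t 6.95
need tool shift [ 0.1228 -0.0646  0.0167] rz 0.0033
[[238.1  -6.7]
 [108.7  -7.1]
 [180.  109. ]]
```

View pics/w3.png

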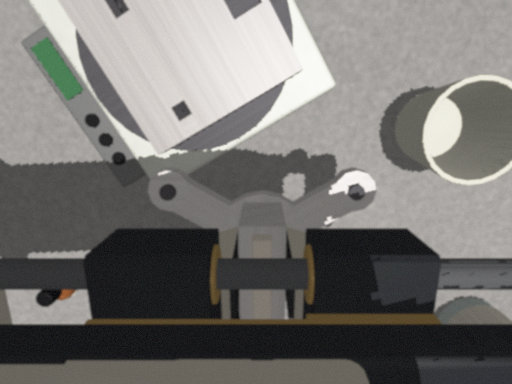

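The holder hangs straight: hole tops are at (168,192) and (357,191). The cone is at (181,109), as predicted. I'll back off a little so that all three seats and the held feet are in one picture.

```bash
python3 -m pendant '[-0.02,-0.032,-0.03,0,0,0,0.005, -0.02,-0.032,-0.03,0,0,0,0.005, 0,0,0,0,0,0,0.005, 0,0,0,0,0,0,0.005]'
python3 - <<'E'
from h import *
todo(.57,.197,.16,1.2906)
c=cam("wrist");im=get_image("wrist")[...,::-1];cv2.imwrite("pics/w4.png",im)
a=.243+A3;print(proj(c,np.c_[.57+.055*np.cos(a),.1965+.055*np.sin(a),.048+0*a]).round(1))
g=cv2.resize(im[:230,120:390],None,fx=2.9,fy=2.6,interpolation=cv2.INTER_CUBIC);cv2.imwrite("pics/w4c.png",g)
E
```

```text
clock: 7.5
position: [0.5261, 0.0364, 0.2384]
ee_rot: [-2.512, -1.886, -0.0]
force: [0.3, 0.2, -4.5]
width: 0.216
gripper_force: 25.0
pos [0.5261 0.0364 0.2384] yaw 1.2878 tilt z [-0.     0.001 -1.   ] F [ 0.25  0.22 -4.47] T [-0.06  0.08 -0.04] grip 25.0 w 0.0198 j7 -0.09 t 7.5
need tool shift [ 0.1664 -0.0027  0.0785] rz -0.0028
[[311.7 -38.9]
 [203.7 -38.5]
 [258.2  61.4]]
```

View pics/w4c.png

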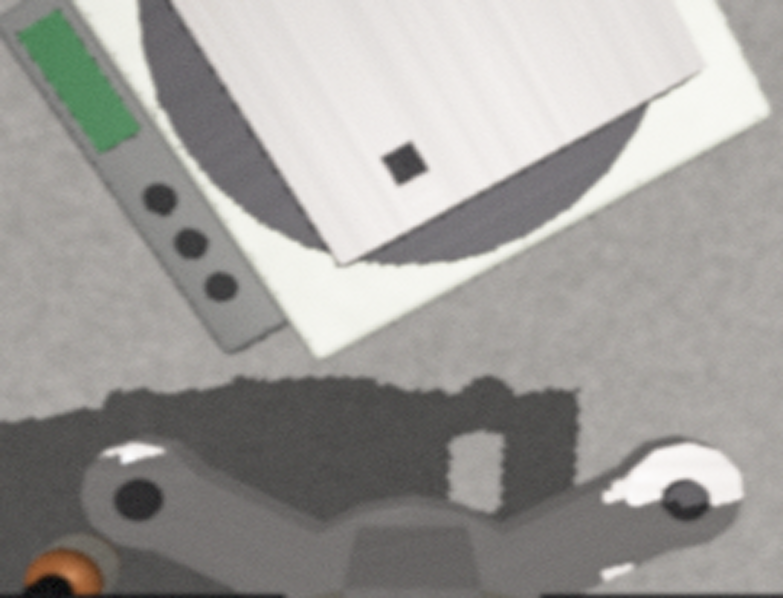

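The crop shows the cone at full-image (259.6,62.6), against (258.2,61.4) predicted. The other two seats are out of frame, so I'll move forward.

```bash
python3 -m pendant '[0.038,-0.0015,0.02,0,0,0,0.005, 0.038,-0.0015,0.02,0,0,0,0.005, 0,0,0,0,0,0,0.005, 0,0,0,0,0,0,0.005]'
python3 - <<'E'
from h import *
todo(.57,.1965,.16,1.2906)
c=cam("wrist");im=get_image("wrist")[...,::-1];cv2.imwrite("pics/w5.png",im)
a=.243+A3;print(proj(c,np.c_[.57+.055*np.cos(a),.1965+.055*np.sin(a),.048+0*a]).round(1))
g=cv2.resize(im[:230,120:390],None,fx=2.9,fy=2.6,interpolation=cv2.INTER_CUBIC);cv2.imwrite("pics/w5c.png",g)
m=(im.max(2)<75).astype(np.uint8)
for q in cv2.findContours(m,0,1)[0]:
    A=cv2.contourArea(q)
    if 40<A<1200:
        M=cv2.moments(q);print(round(A),round(M["m10"]/M["m00"],1),round(M["m01"]/M["m00"],1),[np.round(v,1) for v in cv2.minAreaRect(q)])
E
```

```text
clock: 8.05
position: [0.5447, 0.1099, 0.1979]
ee_rot: [2.511, 1.886, -0.003]
force: [0.3, -0.1, -4.6]
width: 0.219
gripper_force: 25.0
pos [0.5447 0.1099 0.1979] yaw 1.2885 tilt z [-0.001 -0.002 -1.   ] F [ 0.27 -0.08 -4.65] T [-0.2   0.11  0.07] grip 25.0 w 0.0201 j7 -0.16 t 8.05
need tool shift [0.0903 0.0002 0.0377] rz -0.0021
[[318.9  45.1]
 [202.8  45.3]
 [261.1 146.2]]
45 503.6 286.6 [array([501., 286.]), array([ 4., 20.]), np.float64(90.0)]
64 356.0 195.7 [array([355.5, 195. ]), array([15.8,  8.5]), np.float64(15.9)]
182 167.3 191.9 [array([167. , 191.5]), array([15., 16.]), np.float64(90.0)]
290 314.9 178.0 [array([314.6, 178.2]), array([16.1, 35.8]), np.float64(63.4)]
751 291.1 166.0 [array([289.9, 166.8]), array([17.4, 75.1]), np.float64(63.4)]
351 212.4 158.4 [array([214.2, 158.2]), array([41. , 14.4]), np.float64(33.7)]
92 261.6 148.1 [array([261.3, 148.3]), array([10.1, 12.2]), np.float64(59.0)]
166 447.1 140.6 [array([447.5, 139.4]), array([10.9, 34.4]), np.float64(32.6)]
114 206.7 44.4 [array([205.7,  45.2]), array([35.1,  6.9]), np.float64(60.3)]
```

View pics/w5c.png

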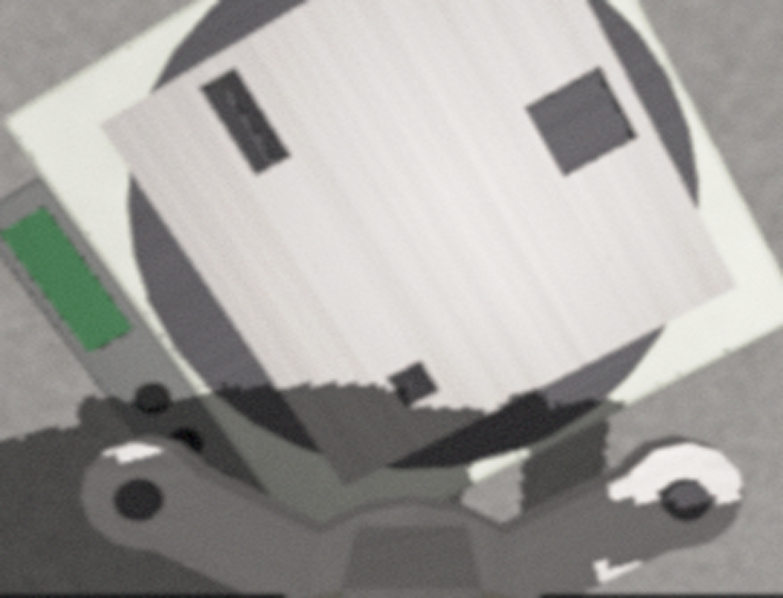

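```bash
python3 - <<'E'
from h import *
o=observe();p=camera_params("wrist");T=p["T_tool_cam"];ct=(p["intrinsics"],T[:3,3],T[:3,:3])
hb=ray(ct,[[167.3,192.1],[356.6,192.1]],.0177);print("holes tool",hb.round(4),"dist",np.linalg.norm(hb[0]-hb[1]))
m=hb.mean(0);print("holder mid in tool (feet b/c lie +27.5 ahead)",m[0]-.0275,m[1],"yaw err",np.arctan2(hb[1,0]-hb[0,0],hb[1,1]-hb[0,1]))
q=o["position"][2]-.048;s=ray(ct,[[320.7,46.7],[204.8,46.6],[262.4,147.7]],q+.0005)
y,t,r=fit(FEET*[1,-1],s[:,:2]);print("plate in tool: pivot",t,"yaw",y,y-2*np.pi/3,y+2*np.pi/3,"res",r)
c=cam("wrist",o);print("world",fit(FEET,ray(c,[[320.7,46.7],[204.8,46.6],[262.4,147.7]],.0475)))
E
```

```text
holes tool [[ 0.0266 -0.047   0.0177]
 [ 0.0266  0.0491  0.0177]] dist 0.0961330522033855
holder mid in tool (feet b/c lie +27.5 ahead) -0.0009001106242214341 0.0010417832332328854 yaw err -0.0003228285640782546
plate in tool: pivot [0.08952101 0.00171867] yaw 1.049336641182696 -1.0450584612104992 3.1437317435758914 res [[ 2.21860291e-04  2.11698296e-04]
 [ 1.08243702e-04 -1.44955136e-04]
 [-3.30103993e-04 -6.67431606e-05]]
world (np.float64(0.23803813623762288), array([0.57137347, 0.19461034]), array([[ 2.35655150e-04,  1.50452717e-04],
       [-8.59252904e-05,  1.26205714e-04],
       [-1.49729860e-04, -2.76658430e-04]]))
```

```bash
python3 -m pendant '[0.03,0,0.02,0,0,0.002,0.005, 0.03,0,0.02,0,0,0,0.005, 0.03,0.001,0.02,0,0,0,0.005, 0,0,0.02,0,0,0,0.005, 0,0,0.015,0,0,0,0.005, 0,0,0,0,0,0,0.005, 0,0,0,0,0,0,0.005, 0,0,0,0,0,0,0.005]'
python3 - <<'E'
from h import *
# target = start pose + shift(.0904,.0007) along yaw 1.2885
y=1.2885;p=np.array([.5447,.1099])+.0904*np.array([np.cos(y),np.sin(y)])+.0007*np.array([np.sin(y),-np.cos(y)])
print(p);todo(p[0],p[1],.0837,1.286)
im=get_image("wrist")[...,::-1];cv2.imwrite("pics/w6.png",im)
s=get_image("scene")[...,::-1][200:320,220:410];cv2.imwrite("pics/s6.png",np.hstack([cv2.resize(s,(475,300),interpolation=2),cv2.resize(im[:300,100:420],(320,300))]))
E
```

```text
clock: 9.1
position: [0.5713, 0.1965, 0.1047]
ee_rot: [2.514, 1.884, 0.002]
force: [0.1, 0.0, -4.9]
width: 0.214
gripper_force: 25.0
[0.57055428 0.19652682]
pos [0.5713 0.1965 0.1047] yaw 1.2861 tilt z [ 0.001  0.001 -1.   ] F [ 0.11  0.01 -4.92] T [-0.13  0.05 -0.  ] grip 25.0 w 0.0196 j7 -0.19 t 9.1
need tool shift [-0.0002 -0.0008  0.021 ] rz 0.0001
```

View pics/s6.png

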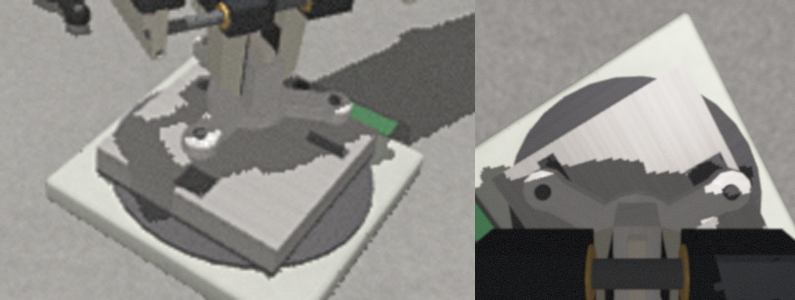

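The feet hang about 18 mm above their seats with the flat and groove just ahead of the front feet, as expected. I'll lower slowly to just above the land.

```bash
python3 -m pendant '[0,-0.0007,0.005,0,0,0,0.005, 0,0,0.005,0,0,0,0.005, 0,0,0.003,0,0,0,0.005, 0,0,0.002,0,0,0,0.005, 0,0,0,0,0,0,0.005, 0,0,0,0,0,0,0.005]'
python3 -c "
from h import *
todo(.57055,.1965,.0837,1.286)"
python3 -m pendant '[0,0,0.001,0,0,0,0.005, 0,0,0.001,0,0,0,0.005, 0,0,0,0,0,0,0.005]'
python3 -c "
from h import *
todo(.57055,.1965,.0837,1.286)"
```

```text
clock: 9.95
position: [0.5702, 0.1969, 0.0888]
ee_rot: [2.514, 1.884, 0.0]
force: [0.6, -0.2, -4.5]
width: 0.214
gripper_force: 25.0
pos [0.5702 0.1969 0.0888] yaw 1.2867 tilt z [ 0.  0. -1.] F [ 0.64 -0.16 -4.54] T [-0.08  0.07  0.04] grip 25.0 w 0.0196 j7 -0.18 t 9.95
need tool shift [-0.0003  0.0005  0.0051] rz 0.0007
clock: 10.32
position: [0.57, 0.197, 0.0867]
ee_rot: [-2.513, -1.885, 0.0]
force: [0.1, -0.4, -5.2]
width: 0.213
gripper_force: 25.0
pos [0.57   0.197  0.0867] yaw 1.2867 tilt z [-0. -0. -1.] F [ 0.13 -0.42 -5.2 ] T [-0.13  0.1  -0.  ] grip 25.0 w 0.0196 j7 -0.18 t 10.32
need tool shift [-0.0003  0.0006  0.003 ] rz 0.0007
```

```bash
python3 -m pendant '[0,0.0003,0.0006,0,0,0,0.005, 0,0,0.0006,0,0,0,0.005, 0,0,0,0,0,0,0.005]'
python3 -c "
from h import *
todo(.57055,.1965,.0837,1.286)"
python3 -m pendant '[0,0,0.0006,0,0,0,0.005, 0,0,0,0,0,0,0.005]'
python3 -c "
from h import *
todo(.57055,.1965,.0837,1.286)"
```

```text
clock: 10.7
position: [0.5703, 0.1969, 0.0855]
ee_rot: [-2.513, -1.885, 0.0]
force: [-0.2, -0.3, -5.6]
width: 0.22
gripper_force: 25.0
pos [0.5703 0.1969 0.0855] yaw 1.2868 tilt z [-0.  0. -1.] F [-0.24 -0.32 -5.57] T [-0.14  0.11 -0.06] grip 25.0 w 0.0202 j7 -0.18 t 10.7
need tool shift [-0.0003  0.0003  0.0018] rz 0.0008
clock: 10.95
position: [0.5703, 0.1969, 0.0849]
ee_rot: [-2.513, -1.885, -0.0]
force: [-0.6, 0.4, -5.1]
width: 0.213
gripper_force: 25.0
pos [0.5703 0.1969 0.0849] yaw 1.2867 tilt z [-0.  0. -1.] F [-0.59  0.41 -5.07] T [-0.15  0.09  0.03] grip 25.0 w 0.0196 j7 -0.17 t 10.95
need tool shift [-0.0003  0.0003  0.0012] rz 0.0007
```

Already 2 mm below land height with no contact, so the feet are entering the seats. I'll continue in small steps.

```bash
python3 -m pendant '[0,0,0.0006,0,0,0,0.005, 0,0,0,0,0,0,0.005]'
python3 -c "
from h import *
todo(.57055,.1965,.0837,1.286)"
python3 -m pendant '[0,0,0.0006,0,0,0,0.005, 0,0,0,0,0,0,0.005]'
python3 -c "
from h import *
todo(.57055,.1965,.0837,1.286)"
```

```text
clock: 11.2
position: [0.5703, 0.1967, 0.0843]
ee_rot: [2.514, 1.884, -0.0]
force: [-1.3, -0.6, -3.1]
width: 0.215
gripper_force: 25.0
pos [0.5703 0.1967 0.0843] yaw 1.2866 tilt z [-0. -0. -1.] F [-1.32 -0.58 -3.14] T [-0.25  0.22 -0.03] grip 25.0 w 0.0197 j7 -0.17 t 11.2
need tool shift [-0.0001  0.0003  0.0006] rz 0.0006
clock: 11.45
position: [0.5702, 0.1965, 0.0839]
ee_rot: [-2.514, -1.884, 0.001]
force: [-3.4, -2.1, 0.7]
width: 0.214
gripper_force: 25.0
pos [0.5702 0.1965 0.0839] yaw 1.2866 tilt z [-0. -0. -1.] F [-3.36 -2.06  0.72] T [-0.66  0.82  0.09] grip 25.0 w 0.0196 j7 -0.17 t 11.45
need tool shift [0.0001 0.0004 0.0002] rz 0.0006
```

Contact has come at almost home height, with a small side push. I'll comply by 0.4 mm, then let go and watch it settle.

```bash
python3 -m pendant '[-0.0004,-0.0004,0,0,0,0,0.005, 0,0,0,0,0,0,0.005]'
python3 -c "
from h import *
todo(.57055,.1965,.0837,1.286)"
python3 -m pendant '[0,0,0,0,0,0,0.024, 0,0,0,0,0,0,0.028, 0,0,0,0,0,0,0.036, 0,0,0,0,0,0,0.044, 0,0,0,0,0,0,0.05, 0,0,0,0,0,0,0.05]' 5
python3 - <<'E'
from h import *
todo(.57055,.1965,.0837,1.286)
im=get_image("wrist")[...,::-1];cv2.imwrite("pics/w7.png",im)
E
```

```text
clock: 11.7
position: [0.57, 0.1964, 0.0838]
ee_rot: [2.513, 1.884, 0.0]
force: [-1.7, -2.5, 0.2]
width: 0.216
gripper_force: 25.0
pos [0.57   0.1964 0.0838] yaw 1.2866 tilt z [ 0. -0. -1.] F [-1.66 -2.49  0.21] T [-0.65  0.56  0.05] grip 25.0 w 0.0198 j7 -0.17 t 11.7
need tool shift [0.0002 0.0005 0.0001] rz 0.0006
clock: 12.45
position: [0.5699, 0.1966, 0.0837]
ee_rot: [-2.514, -1.885, -0.0]
force: [0.9, -0.0, 0.0]
width: 0.543
gripper_force: 0.0
pos [0.5699 0.1966 0.0837] yaw 1.2867 tilt z [ 0.  0. -1.] F [ 0.86 -0.04  0.03] T [-0.12  0.1  -0.02] grip 0.0 w 0.0498 j7 -0.17 t 12.45
need tool shift [0.0001 0.0007 0.    ] rz 0.0007
```

```bash
python3 -m pendant '[0,0,-0.01,0,0,0,0.05, 0,0,-0.02,0,0,0,0.05, 0,0,-0.03,0,0,0,0.05, 0,0,-0.03,0,0,0,0.05, -0.04,0,-0.03,0,0,0,0.03, -0.04,0,0,0,0,0,0.0, 0,0,0,0,0,0,0.0, 0,0,0,0,0,0,0]' 20
python3 - <<'E'
from h import *
todo(.57055,.1965,.14,1.286)
c=cam("wrist");im=get_image("wrist")[...,::-1];cv2.imwrite("pics/w8.png",im)
s=get_image("scene")[...,::-1][180:320,220:410]
for z in(.0449,.048):
    a=1.286+np.pi+A3;print(z,proj(c,np.c_[.5703+.055*np.cos(a),.1965+.055*np.sin(a),z+.021+0*a]).round(1).tolist(),proj(cam("scene"),np.c_[.5703+.055*np.cos(a),.1965+.055*np.sin(a),z+.021+0*a]).round(1).tolist())
cv2.imwrite("pics/s8.png",np.hstack([cv2.resize(s,(400,300),interpolation=2),cv2.resize(im[:300],(400,300))]))
E
```

```text
clock: 13.5
position: [0.5478, 0.1203, 0.2047]
ee_rot: [-2.513, -1.884, -0.002]
force: [-0.4, 0.3, -0.1]
width: 0.159
gripper_force: 0.0
pos [0.5478 0.1203 0.2047] yaw 1.2867 tilt z [ 0.001  0.001 -1.   ] F [-0.41  0.27 -0.13] T [-0.07  0.12  0.05] grip 0.0 w 0.0146 j7 -0.18 t 13.5
need tool shift [0.0794 0.0005 0.0648] rz 0.0007
0.0449 [[260.8, 160.9], [320.5, 58.1], [201.1, 58.1]] [[303.0, 227.0], [299.2, 264.3], [352.0, 250.6]]
0.048 [[260.8, 161.4], [321.1, 57.6], [200.4, 57.5]] [[303.2, 225.7], [299.3, 262.8], [352.3, 249.1]]
```

View pics/s8.png

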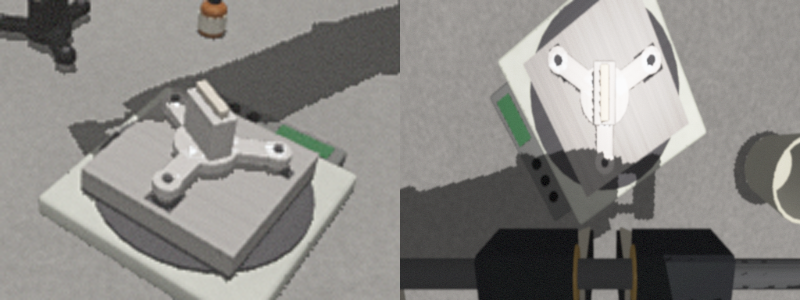

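The holder sits level on the plate with its feet over the three seats: wrist hole tops are at about (559,59), (652,59) and (605,163) in the crop, as computed for home. Next is the gentle push on the bar with closed fingers.

```bash
python3 -m pendant '[0.04,0,0.02,0,0,0,0, 0.039,0,0.02,0,0,0,0, 0,0,0.02,0,0,0,0, 0,0,0.01,0,0,0,0, 0,0,0,0,0,0,0, 0,0,0,0,0,0,0]'
python3 -c "
from h import *
todo(.5701,.1963,.1219,1.286)"
```

```text
clock: 14.35
position: [0.5701, 0.1948, 0.1346]
ee_rot: [2.514, 1.883, 0.002]
force: [-0.2, 0.0, 0.5]
width: 0.006
gripper_force: 0.0
pos [0.5701 0.1948 0.1346] yaw 1.2854 tilt z [ 0.001  0.    -1.   ] F [-0.16  0.05  0.5 ] T [-0.1   0.09 -0.01] grip 0.0 w 0.0005 j7 -0.22 t 14.35
need tool shift [ 0.0014 -0.0004  0.0127] rz -0.0006
```

```bash
python3 -m pendant '[0.0012,0,0.005,0,0,0,0, 0,0,0.004,0,0,0,0, 0,0,0.002,0,0,0,0, 0,0,0.0005,0,0,0,0, 0,0,0,0,0,0,0, 0,0,0,0,0,0,0]'
python3 -c "
from h import *
todo(.5701,.1963,.1219,1.286)"
python3 -m pendant '[0,0,0.0005,0,0,0,0, 0,0,0,0,0,0,0]'
python3 -m pendant '[0,0,0.0005,0,0,0,0, 0,0,0,0,0,0,0]'
python3 -c "
from h import *
todo(.5701,.1963,.1219,1.286)"
```

```text
clock: 15.1
position: [0.57, 0.1968, 0.1223]
ee_rot: [2.513, 1.885, 0.0]
force: [1.0, 0.3, -0.4]
width: 0.006
gripper_force: 0.0
pos [0.57   0.1968 0.1223] yaw 1.2868 tilt z [ 0.  0. -1.] F [ 1.03  0.32 -0.4 ] T [-0.08  0.12 -0.02] grip 0.0 w 0.0006 j7 -0.21 t 15.1
need tool shift [-0.0005  0.0002  0.0004] rz 0.0008
clock: 15.35
position: [0.5701, 0.1968, 0.1221]
ee_rot: [-2.514, -1.885, -0.001]
force: [-0.8, -1.2, 4.5]
width: 0.009
gripper_force: 2.1
clock: 15.6
position: [0.5702, 0.1968, 0.1219]
ee_rot: [-2.513, -1.884, -0.001]
force: [-2.0, -0.6, 9.9]
width: 0.001
gripper_force: 4.6
pos [0.5702 0.1968 0.1219] yaw 1.2866 tilt z [ 0.001  0.001 -1.   ] F [-2.02 -0.58  9.87] T [-0.2   0.57 -0.02] grip 4.6 w 0.0001 j7 -0.21 t 15.6
need tool shift [-0.0005  0.0001  0.    ] rz 0.0006
```

Contact came at TCP z = 0.122, which is home height. I'll ease the push to about 8 N, hold it briefly, then retreat.

```bash
python3 -m pendant '[0,0,-0.0002,0,0,0,0, 0,0,0,0,0,0,0, 0,0,0,0,0,0,0, 0,0,0,0,0,0,0, 0,0,0,0,0,0,0, 0,0,0,0,0,0,0]'
python3 -m pendant '[0,0,-0.001,0,0,0,0, 0,0,-0.005,0,0,0,0, 0,0,-0.03,0,0,0,0, 0,0,-0.04,0,0,0,0, -0.04,0,-0.03,0,0,0,0, -0.04,0,0,0,0,0,0, 0,0,0,0,0,0,0, 0,0,0,0,0,0,0]'
python3 - <<'E'
from h import *
todo(.57,.1965,.14,1.286)
im=get_image("wrist")[...,::-1];cv2.imwrite("pics/w9.png",im)
s=get_image("scene")[...,::-1]
cv2.imwrite("pics/s9.png",np.hstack([cv2.resize(s[90:320,90:410],(417,300),interpolation=2),cv2.resize(im[:300],(383,300))]))
E
```

```text
clock: 16.35
position: [0.5702, 0.1968, 0.122]
ee_rot: [-2.514, -1.884, -0.001]
force: [-2.1, -0.8, 6.6]
width: 0.003
gripper_force: 3.7
clock: 17.35
position: [0.5475, 0.1206, 0.2275]
ee_rot: [-2.513, -1.885, -0.001]
force: [0.4, 0.4, 0.5]
width: 0.007
gripper_force: 0.0
pos [0.5475 0.1206 0.2275] yaw 1.287 tilt z [-0.     0.001 -1.   ] F [0.35 0.41 0.48] T [-0.06  0.06  0.  ] grip 0.0 w 0.0007 j7 -0.2 t 17.35
need tool shift [0.0791 0.0004 0.0875] rz 0.001
```

View pics/s9.png

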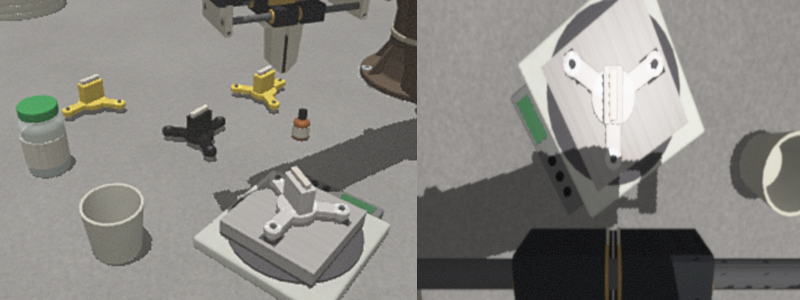

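The holder sits level and seated at (295,210), the gripper is clear of it, and the jar, cup and vial have not moved. Handing in.

```bash
python3 -c "
from cell import *
print(sign_off())"
```

```text
the job is handed in; nothing more can be done
None
```

The silver holder is seated home on the gauge plate; I bedded it down with a push that read 9.9 N at most and eased to 6.6 N, let it go, and handed the job in at about 17 s, with the jar, vial and cup left where they were.

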